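# Stamp a notebook on the lever stamp

## Task

Stamp the cover of the kraft notebook that lies before the ramp of the lever stamp: slide it, without lifting it, up the ramp and over the lip onto the bed until its leading edge bears square against the back gauge, gently, because the gauge is only lightly clamped and must not shift. Then press the arm's knob down so that the stamp bears firmly on the cover (about 10 newtons, never more than 20) and let the arm spring back up. Leave the notebook at the gauge and everything else on the counter where it is.

Things in the scene. Friction and masses are not known exactly. Their poses are not given: they have to be found in the camera images.
- press: Lever stamp, a bench tool fixed to the counter, 333 x 124 mm: grey ramp, lip and rear casting, bare steel bed and side guides. Origin on the counter (z = 0), on its centre line, under the front edge of the lip; x = level feed direction from ramp to rear, y across, z up. The arm's two standards stand at x = 211 to 245 mm, |y| under 26 mm, 79 mm high.
- ramp_toe (a point): Foot of the ramp, middle: press x = -60 mm, height 0; axes as the press. From here the ramp rises evenly over its 60 mm length to the lip, 12 mm high, 124 mm wide.
- lip (a point): Top of the lip, front edge, middle: press x = 0, z = 12 mm; axes as the press. The lip is flat for 6 mm along x; behind it the bed lies 3 mm lower (z = 9 mm).
- bed_mid (a point): Point on the bed's surface at press x = 89 mm, y = 0, z = 9 mm; axes as the press. Two straight side guides run beside lip and bed, inner faces at y = +/-46.5 mm, from press x = -10 to 148 mm, tops 28 mm above the counter; on the ramp, from x = -10 back to x = -52 mm, they flare out to y = +/-57 mm as a mouth for the notebook.
- gauge_slot (a point): Middle of the slots in which the back gauge slides, on the bed: press x = 176 mm, z = 9 mm. The gauge is a steel bar across the bed, 84 mm wide, 15 mm high, with two brass thumb screws behind it. It is set anew for each job: its front face stands 152 to 172 mm along the press's x; where is not measured, it must be felt (or seen). It is held by friction only and shifts if pushed with over 9 N.
- notebook: Kraft notebook to stamp, closed, rigid, 138 long x 88 wide x 12 mm (cover details 1 mm more), 0.14 to 0.25 kg, flat on the counter before the ramp. Origin mid underside; +x along the length is the leading end. It slides at 1 to 2 N on the counter, up to 4 N on the ramp and lip, where it tips by about 0.2 rad either way and its trailing end rides up to 16 mm above the counter.
- notebook_lead (a point): Point on the notebook: middle of its leading (+x) end face, 6 mm above its underside.
- notebook_tail (a point): Point on the notebook: middle of its trailing (-x) end face, 6 mm above its underside. On this 88 mm wide face it is pushed.
- stamp_arm: Sprung arm with the stamp under its end and a knob above it. Origin on its pin (press x = 228, z = 62 mm), about which it turns; it reaches 113 mm towards the ramp. At rest it is raised by 0.35 rad, the stamp about 40 mm above the cover of a notebook on the bed. The stamp is a 28 mm rubber disc.
- knob_top (a point): Top centre of the black mushroom knob (38 mm across) above the stamp, 135 mm above the counter at rest; as the arm swings down it also moves towards the ramp: when the stamp meets the cover it is 36 mm lower and 19 mm nearer the ramp. The return spring takes about 3 N at the knob at first and 5 N where the stamp meets the cover; beyond that the push goes into the cover.
- done_notebook: A second kraft notebook, already stamped, 140 x 88 x 13 mm, lying apart beyond the press; not to be touched. Origin under its centre.
- ink_pad: Closed ink pad tin, 56 x 80 x 17 mm; bystander. Origin under its centre.
- wood_stamp: Hand stamp with turned handle, 26 x 38 x 70 mm, standing; bystander. Origin under its centre.
- marker: Marker pen, 17 x 135 x 16 mm, lying; bystander. Origin under its centre.
- tape_roll: Roll of tape lying flat, 96 mm across, 25 mm high; bystander. Origin under its centre.

How it is judged:
On the way, in this order (a step that is already met when the one before it is completed fails the run):
1. the notebook lies flat on the bed behind the lip, square, its leading edge at the back gauge (gap under 1.5 mm) (x of gauge_c0 in the frame of notebook_lead between 0.001 and 0.0045 m and y of notebook_lead in the frame of press between -0.006 and 0.006 m and z of notebook_tail in the frame of press below 0.0175 m and angle between the x axis of notebook and the x axis of press, either way round below 0.04 rad and linear speed of notebook below 0.02 m/s), for 0.2 s.
2. the stamp bears on the cover with more than 5 N while the notebook is at the gauge (x of gauge_c0 in the frame of notebook_lead between 0.001 and 0.0045 m and y of notebook_lead in the frame of press between -0.006 and 0.006 m and contact force between stamp_arm and notebook above 5 N), for 0.2 s.
At the end, for the whole second after the job is handed in: The notebook lies at rest and flat on the bed, square to it within 0.04 rad, its leading edge within 1.5 mm of the back gauge and centred within 6 mm; the gauge has not shifted by 1.5 mm; the stamp arm is back up (knob within 6 mm of its starting place) (x of gauge_c0 in the frame of notebook_lead between 0.001 and 0.0045 m and y of notebook_lead in the frame of press between -0.006 and 0.006 m and z of notebook_tail in the frame of press below 0.0175 m and angle between the x axis of notebook and the x axis of press, either way round below 0.04 rad and distance of knob_top from where it was at the start of the episode below 0.006 m and linear speed of notebook below 0.01 m/s and distance of gauge_c0 from where it was at the start of the episode below 0.0015 m); the robot touches nothing.
It fails at once if the back gauge is shifted by more than 1.5 mm (distance of gauge_c0 from where it was at the start of the episode above 0.0015 m).
It fails at once if the stamp bears on the cover with more than 20 N (contact force between stamp_arm and notebook above 20 N).
It fails at once if the stamp is pressed on the cover (over 2 N) while the notebook is more than 4 mm from the gauge (contact force between stamp_arm and notebook above 2 N and x of gauge_c0 in the frame of notebook_lead above 0.007 m).
It fails at once if the notebook is lifted (its middle 45 mm above the counter) (height (world z) of notebook above 0.045 m).
It fails at once if one of the loose bystanders is moved by more than 10 mm (distance of any of done_notebook, ink_pad, wood_stamp, marker, tape_roll from where it was at the start of the episode above 0.01 m).
It also fails if it takes over 72 s, if anything falls off the work surface, if the arm or the gripper's body presses on something with over 40 N, if the wrist force passes 120 N, or if a joint passes its speed limit or range.

## Robot

A 6-joint arm with a two-finger parallel gripper is mounted at the origin on a cart in front of the work surface, level with it; the furniture and walls round the work are solid. World frame = base frame: x ahead of the robot, y to its left, z up, the work surface at z = 0. Lengths are in m, angles in rad, forces in N, time in s.
With the tool pointing down it reaches from about 0.25 to 0.775 m from the base axis. Payload 4 kg.
Tool frame: the origin (TCP) lies between the finger pads; the fingertips stand 25 mm ahead of it and the grasp point (between the pads) lies 6 mm ahead of it; z points along the fingers, y is the direction in which the jaws open and shut (so a half turn about z gives the same grasp; the last joint's range is limited). The gripper opens to 94 mm and grips with 3 to 60 N. Pads are 16 mm wide; open, the fingers measure 119 mm over their backs; the gripper's body (75 mm by 177 mm) begins 78 mm behind the grasp point.
Start: joints at [1.094, 0.087, 1.371, -0, 1.684, -0.103], TCP at [0.201, 0.512, 0.231] pointing down, gripper open.
Joint ranges: [-3.1, 3.1], [-0.76, 2.03], [0.27, 2.55], [-1.08, 4.22], [0.17, 2.65], [-2.57, 2.57]. Speed limits (rad/s): [2.79, 2.79, 3.14, 3.14, 3.14, 3.14].

## Interface

Orientations are given as a 3x3 rotation matrix whose columns are the frame's x, y, z axes.
In Python, from bench import robot, eyes, job gives the robot as it stands.
- The arm moves only by the tool arm_command, never from a script. Its argument "steps" is a list that holds one entry, the list of rows, each a list of 5 numbers: the shift along the tool's x, y, z scaled (see below), then the turn about the tool's z scaled (see below), then the closure, from -1 (fully open) to 1 (shut). A call has 1 to 12 rows; each row is the pose to reach, as a shift and turn from the pose commanded when the call began, along the tool's axes at that moment; what a row does not reach only later rows make up. The controller multiplies each number of a shift by 0.12 m and each number of a turn by 90 degrees. A row lasts 1/10 s, in which the tool goes at most 50 mm and 8.59 degrees, less where a joint would pass 70% of its speed; a pose out of reach is approached as far as the arm can. A call with a number of a shift or a turn outside -1 to 1 is refused whole. A call with a gripper value outside its range is refused whole. The fingers move at their own pace and stop on an object; "grip_force" is the grip in N (left out, the last holds). Time passes only in rows, so rows that repeat a pose let the fingers close. It gives the time, the measured TCP pose, the force and the opening at its end, in the units of the state.
- robot.get_state(): the state, without advancing time (a new reading comes with each control period).
- eyes.read_camera(name): name is "side" or "top" or "wrist"; returns a dict with "frame" (420x560x3 uint8, red, green, blue), "fx", "fy", "cx", "cy" (pixels), "R" (3x3) and "t" (3): a world point X has camera coordinates R X + t; the wrist camera has in their place "tool_from_camera" (4x4, takes a point from camera to tool coordinates, whose origin is the TCP and whose axes are the flange's). Camera axes: x right, y down, z forward; pixel columns grow to the right and rows downward; lengths in m; the calibration is good to about 2 mm. A picture is of the moment at which its call begins: read the wrist's pose just before it. There is no depth.
- job.close_job(): hands the job in, once; it reports no verdict.
The state is a dict: "t": time; "joint_pos": joint angles; "dq": joint speeds; "joint_torque": joint torques, N m; "position": TCP position; "orientation": TCP orientation; "contact_force": force on the tool from outside, world axes, zero at the start; "wrist_torque": the same for the moment, N m; "opening": opening from 0.0 (shut) to 1.0 (fully open).
Only numpy, scipy, OpenCV 4.12 (cv2) and the standard library are available. Lean on these libraries where they do the work, as an engineer would, in place of code of your own. Each camera call takes 0.05 s, during which the arm holds its last target.

## Working session

There is one attempt and no reset: what is moved stays moved. The work goes in short steps, Python scripts to look and compute and a tool call to move; the robot and the scene stay as the last step left them, time stands still between calls to the robot, and variables do not carry over. Pictures are saved under pics/ and viewed, and the job is handed in when it is done.

Besides the shell and the picture viewer there is one more tool, called after "Call:" as name(argument=value, ...), one argument or row to a line, values as JSON. arm_command: Moves the arm, as the interface text tells. Shifts and turns lie within -1 to 1; 1 stands for 0.12 m of shift or 90 degrees of turn. Its arguments: {"type":"object","properties":{"steps":{"type":"array","items":{"type":"array","items":{"type":"array","items":{"type":"number"}}}},"grip_force":{"type":"number"}},"required":["steps"]}

```bash
ls; mkdir -p pics; python3 - <<'E'
from bench import robot, eyes, job
import cv2,numpy as np,pickle
s=robot.get_state()
for k in s: print(k,np.round(s[k],4).tolist())
for n in ["side","top","wrist"]:
    c=eyes.read_camera(n); cv2.imwrite(f"pics/{n}0.png",c["frame"][:,:,::-1])
    pickle.dump(c,open(f"{n}0.pkl","wb"))
    print(n,{k:np.round(v,4).tolist() for k,v in c.items() if k!="frame"})
E
```

```text
pics
t 0.0
joint_pos [1.0939, 0.088, 1.3722, -0.0, 1.6836, -0.1031]
dq [0.0003, -0.0002, 0.0008, 0.0011, 0.0007, -0.0008]
joint_torque [0.0008, -34.0192, -30.2426, 0.0717, 0.0332, -0.0002]
position [0.2006, 0.5116, 0.2293]
orientation [[-0.9309, 0.3652, -0.001], [0.3652, 0.9309, -0.0019], [0.0002, -0.0022, -1.0]]
contact_force [-0.0263, 0.2828, -0.5873]
wrist_torque [0.0287, -0.0599, -0.0554]
opening 1.0024
side {'fx': 481.5345, 'fy': 481.5345, 'cx': 275.2063, 'cy': 213.4038, 'R': [[0.9813, -0.1922, 0.0002], [-0.1271, -0.65, -0.7492], [0.1442, 0.7352, -0.6623]], 't': [-0.5549, 0.1275, 1.361]}
top {'fx': 466.8636, 'fy': 466.8636, 'cx': 283.9573, 'cy': 208.4685, 'R': [[-0.0149, -0.9999, -0.0045], [-0.9215, 0.0155, -0.388], [0.388, -0.0016, -0.9216]], 't': [-0.0116, 0.5463, 1.3021]}
wrist {'fx': 314.1442, 'fy': 314.1442, 'cx': 280.2431, 'cy': 207.442, 'tool_from_camera': [[0.0003, -0.9596, -0.2813, 0.0824], [1.0, 0.0001, 0.0009, -0.0008], [-0.0008, -0.2813, 0.9596, -0.1541], [0.0, 0.0, 0.0, 1.0]]}
```

View pics/side0.png

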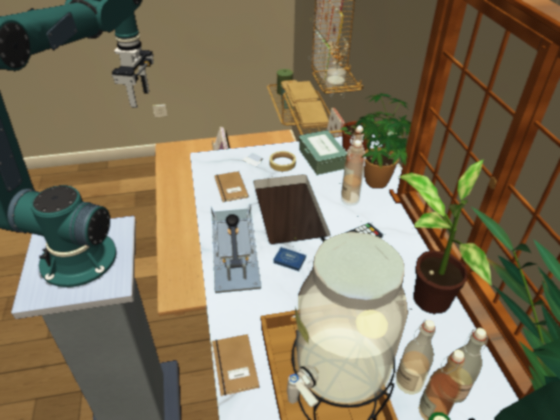

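View pics/top0.png

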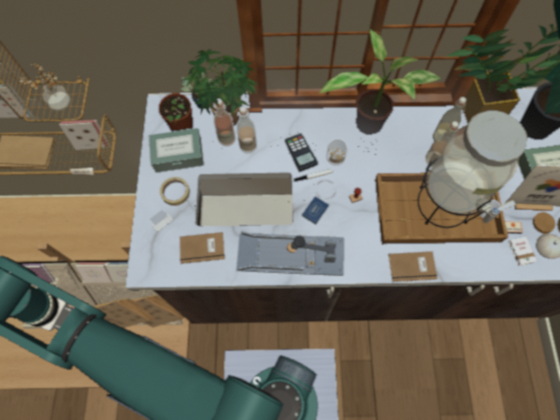

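View pics/wrist0.png

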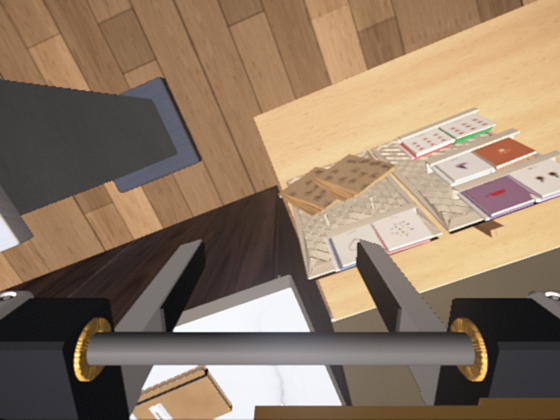

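```bash
python3 - <<'E'
import cv2
t=cv2.imread("pics/top0.png")[215:295,165:365]; cv2.imwrite("pics/t1.png",cv2.resize(t,None,fx=4,fy=4,interpolation=cv2.INTER_CUBIC))
t=cv2.imread("pics/side0.png")[160:300,190:290]; cv2.imwrite("pics/s1.png",cv2.resize(t,None,fx=4.2,fy=4.2,interpolation=cv2.INTER_CUBIC))
E
```

```text
(no output)
```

View pics/t1.png

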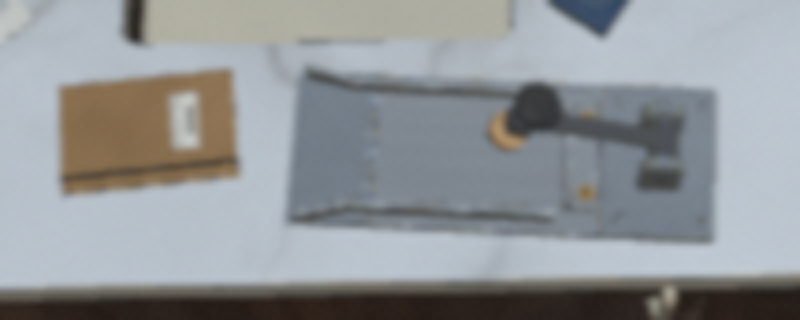

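View pics/s1.png

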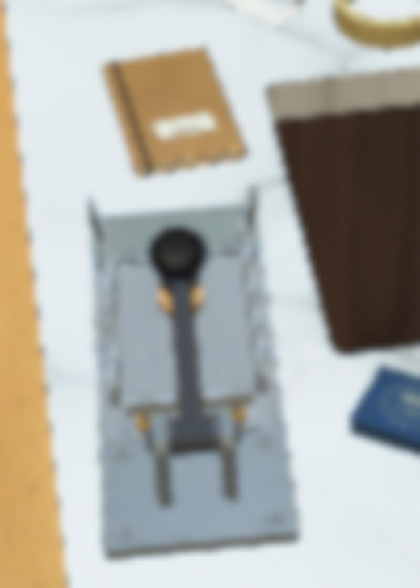

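```bash
cat > h.py <<'E'
import numpy as np,pickle,cv2
def ray(c,px):
    px=np.atleast_2d(px).astype(float)
    d=np.c_[(px[:,0]-c['cx'])/c['fx'],(px[:,1]-c['cy'])/c['fy'],np.ones(len(px))]
    if 'R' in c: R=np.array(c['R']);t=np.array(c['t']); return -R.T@t, d@R
    T=np.array(c['tool_from_camera']);p=np.array(c['pos']);O=np.array(c['ori'])
    return p+O@T[:3,3], d@(O@T[:3,:3]).T
def onz(c,px,z):
    o,d=ray(c,px); return o+d*((z-o[2])/d[:,2])[:,None]
def proj(c,X):
    X=np.atleast_2d(X)
    if 'R' in c: q=X@np.array(c['R']).T+c['t']
    else:
        T=np.array(c['tool_from_camera']);O=np.array(c['ori'])
        q=((X-c['pos'])@O-T[:3,3])@T[:3,:3]
    return np.c_[c['fx']*q[:,0]/q[:,2]+c['cx'],c['fy']*q[:,1]/q[:,2]+c['cy']]
def snap(n,tag):
    from bench import robot,eyes
    s=robot.get_state(); c=eyes.read_camera(n)
    c['pos']=s['position'];c['ori']=s['orientation']
    cv2.imwrite(f"pics/{n}{tag}.png",c["frame"][:,:,::-1]); pickle.dump(c,open(f"{n}{tag}.pkl","wb")); return c,s
E
python3 - <<'E'
from h import *
t=pickle.load(open("top0.pkl","rb"));s=pickle.load(open("side0.pkl","rb"))
f=lambda L:np.array(L)/4+[165,215]
g=lambda L:np.array(L)/4.2+[190,160]
print("nb top",onz(t,f([(62,87),(232,70),(240,175),(63,193)]),.012).round(4))
print("nb side",onz(s,g([(105,65),(205,48),(245,155),(142,175)]),.012).round(4))
print("toe top",onz(t,f([(300,72),(290,222)]),.0).round(4), "rear",onz(t,f([(717,90),(713,240)]),.009).round(4))
print("rear side",onz(s,g([(108,553),(298,538)]),.0).round(4))
# knob
o1,d1=ray(t,f([(537,108)])); o2,d2=ray(s,g([(180,252)]))
A=np.c_[d1[0],-d2[0]];k=np.linalg.lstsq(A,o2-o1,rcond=None)[0];print("knob",o1+k[0]*d1[0],o2+k[1]*d2[0])
E
```

```text
nb top [[0.4954 0.3096 0.012 ]
 [0.5076 0.175  0.012 ]
 [0.4206 0.1657 0.012 ]
 [0.4083 0.3026 0.012 ]]
nb side [[0.4159 0.2988 0.012 ]
 [0.4983 0.3061 0.012 ]
 [0.5096 0.1642 0.012 ]
 [0.4296 0.1557 0.012 ]]
toe top [[0.5093 0.122  0.    ]
 [0.3856 0.1271 0.    ]] rear [[ 0.4854 -0.2104  0.009 ]
 [ 0.3637 -0.1994  0.009 ]]
rear side [[ 0.3674 -0.1937  0.    ]
 [ 0.4867 -0.2047  0.    ]]
knob [ 0.43344878 -0.0630444   0.12503695] [ 0.43719734 -0.06220621  0.1262761 ]
```

Call:
arm_command(
  steps=[
    [[-1, -0.79, -0.3, 0.807, -1], [-1, -0.79, -0.3, 0.807, -1], [-1, -0.79, -0.3, 0.807, -1], [-1, -0.79, -0.3, 0.807, -1], [-1, -0.79, -0.3, 0.807, -1], [-1, -0.79, -0.3, 0.807, -1], [-1, -0.79, -0.3, 0.807, -1], [-1, -0.79, -0.3, 0.807, -1], [-1, -0.79, -0.3, 0.807, -1], [-1, -0.79, -0.3, 0.807, -1]],
  ],
)

```text
t: 1.15
position: [0.2778, 0.3798, 0.2661]
orientation: [[0.07, 0.998, -0.0], [0.998, -0.07, -0.0], [-0.001, -0.0, -1.0]]
contact_force: [0.1, 0.1, 0.3]
opening: 1.002
```

Call:
arm_command(
  steps=[
    [[-1, 0.75, -0.15, 0, -1], [-1, 0.75, -0.15, 0, -1], [-1, 0.75, -0.15, 0, -1], [-1, 0.75, -0.15, 0, -1], [-1, 0.75, -0.15, 0, -1]],
  ],
)

```text
t: 1.65
position: [0.3597, 0.2531, 0.2845]
orientation: [[0.073, 0.997, -0.0], [0.997, -0.073, 0.001], [0.001, -0.0, -1.0]]
contact_force: [-0.2, 0.1, 0.0]
opening: 0.998
```

Call:
arm_command(
  steps=[
    [[-1, 0.75, -0.15, 0, -1], [-1, 0.75, -0.15, 0, -1], [-1, 0.75, -0.15, 0, -1], [-1, 0.75, -0.15, 0, -1], [-1, 0.75, -0.15, 0, -1], [-1, 0.75, -0.15, 0, -1]],
  ],
)

```text
t: 2.25
position: [0.4398, 0.1295, 0.3021]
orientation: [[0.068, 0.998, -0.001], [0.998, -0.068, 0.001], [0.001, -0.001, -1.0]]
contact_force: [-1.3, 0.6, -0.5]
opening: 1.004
```

```bash
python3 - <<'E'
from h import *
c,s=snap("wrist","1"); print(s['position'],s['contact_force'])
E
```

```text
[0.43977447 0.12952019 0.30210808] [-1.30566872  0.5666414  -0.45217838]
```

View pics/wrist1.png

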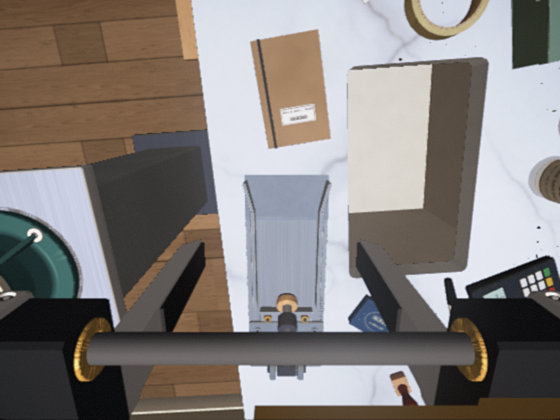

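```bash
python3 - <<'E'
from h import *
c=pickle.load(open("wrist1.pkl","rb")); f=c['frame']
hsv=cv2.cvtColor(f,cv2.COLOR_RGB2HSV)
m=((hsv[...,0]>8)&(hsv[...,0]<20)&(hsv[...,1]>90)&(hsv[...,2]>80)).astype(np.uint8); m[:, :235]=0;m[:,345:]=0;m[165:]=0
m=cv2.morphologyEx(m,cv2.MORPH_CLOSE,np.ones((9,9)))
k=max(cv2.findContours(m,0,2)[0],key=cv2.contourArea); b=cv2.boxPoints(cv2.minAreaRect(k)); 
ap=cv2.approxPolyDP(k,6,True)[:,0]; print(b,ap.tolist())
print(onz(c,ap,.012).round(4)); print("box",onz(c,b,.012).round(4))
cv2.imwrite("pics/w1a.png",cv2.resize(f[160:340,225:355,::-1],None,fx=4,fy=4,interpolation=cv2.INTER_CUBIC)[:,:][: 340*1])
cv2.imwrite("pics/w1b.png",cv2.resize(f[240:340,225:355,::-1],None,fx=6,fy=6,interpolation=cv2.INTER_CUBIC))
E
```

```text
[[250.97299   40.837845]
 [316.3243    29.945953]
 [334.027    136.16216 ]
 [268.6757   147.05405 ]] [[316, 30], [252, 42], [266, 128], [267, 121], [280, 124], [279, 107], [316, 105], [316, 121], [282, 126], [279, 145], [298, 142], [288, 141], [289, 128], [305, 132], [300, 141], [328, 137]]
[[0.4969 0.3117 0.012 ]
 [0.4148 0.3035 0.012 ]
 [0.4242 0.1961 0.012 ]
 [0.4263 0.2053 0.012 ]
 [0.4437 0.2001 0.012 ]
 [0.4438 0.2223 0.012 ]
 [0.4937 0.2215 0.012 ]
 [0.4929 0.2008 0.012 ]
 [0.4462 0.1973 0.012 ]
 [0.4404 0.172  0.012 ]
 [0.467  0.1743 0.012 ]
 [0.4532 0.1766 0.012 ]
 [0.4556 0.194  0.012 ]
 [0.4773 0.1872 0.012 ]
 [0.4698 0.1755 0.012 ]
 [0.5087 0.1783 0.012 ]]
box [[0.4136 0.3049 0.012 ]
 [0.4973 0.3118 0.012 ]
 [0.5171 0.1789 0.012 ]
 [0.4258 0.1702 0.012 ]]
```

View pics/w1a.png

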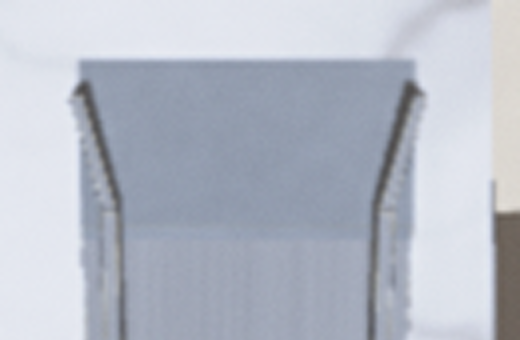

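View pics/w1b.png

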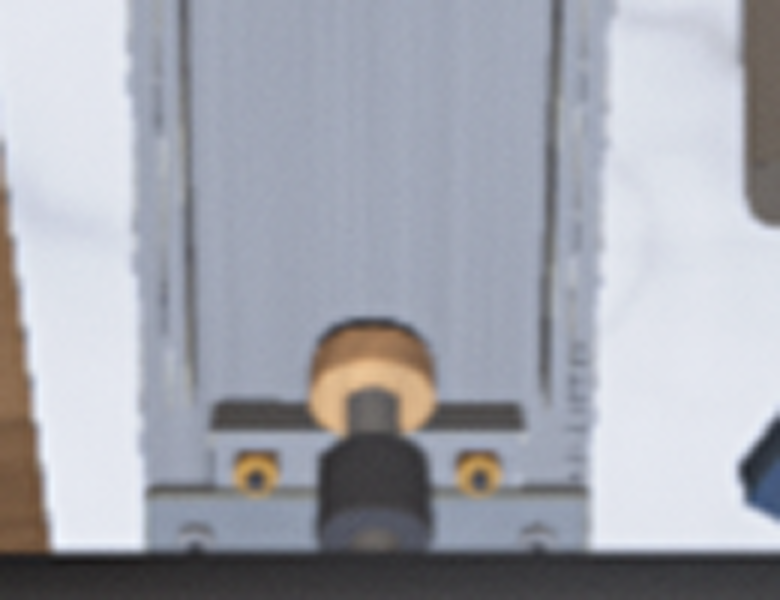

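```bash
python3 - <<'E'
from h import *
c=pickle.load(open("wrist1.pkl","rb"))
A=lambda L:(np.array(L,float)+.5)/4-.5+[225,160]
B=lambda L:(np.array(L,float)+.5)/6-.5+[225,240]
P=lambda n,x:print(n,x.round(4).tolist())
toe=onz(c,A([(80,60),(414,59)]),0);P("toe",toe)
lip=onz(c,A([(122,238),(370,238)]),.012);P("lipback",lip)
gL=onz(c,B([(188,0),(195,390)]),.009);gR=onz(c,B([(551,0),(544,390)]),.009);P("gL",gL);P("gR",gR)
P("gauge bottom",onz(c,B([(210,403),(525,403)]),.009));P("gauge top",onz(c,B([(210,431),(525,431)]),.024))
P("rear step",onz(c,B([(147,488),(588,488)]),.02))
m=(toe[0]+toe[1])/2; d=(gL[1]-gL[0])+(gR[1]-gR[0]); d[2]=0;d/=np.linalg.norm(d);print("dir",d,np.degrees(np.arctan2(d[1],d[0])))
w=toe[0]-toe[1];print(np.degrees(np.arctan2(w[1],w[0])),np.linalg.norm(w))
print("width",np.linalg.norm(gL[0]-gR[0]))
mid=(gL+gR)/2; print("mids",mid)
o=m+.06*d; yv=np.array([-d[1],d[0],0])
print("org",o)
for n,p in [("lip",lip),("gb",onz(c,B([(210,403),(525,403)]),.009)),("gt",onz(c,B([(210,431),(525,431)]),.024)),("gL",gL),("gR",gR),("nb",onz(c,[(251,41),(317,30),(330,138),(269,147)],.012))]:
  print(n,((p-o)@np.c_[d,yv]).round(4).tolist())
E
```

```text
toe [[0.387, 0.1316, 0.0], [0.5093, 0.1238, 0.0]]
lipback [[0.3975, 0.066, 0.012], [0.4896, 0.0598, 0.012]]
gL [[0.3954, 0.0321, 0.009], [0.3872, -0.0813, 0.009]]
gR [[0.4877, 0.0259, 0.009], [0.4818, -0.0876, 0.009]]
gauge bottom [[0.391, -0.0856, 0.009], [0.4765, -0.0913, 0.009]]
gauge top [[0.392, -0.0841, 0.024], [0.4751, -0.0897, 0.024]]
rear step [[0.3731, -0.1034, 0.02], [0.4916, -0.1113, 0.02]]
dir [-0.06192936 -0.99808054  0.        ] -93.5505628108404
176.3248184290468 0.12255756196432536
width 0.09246255534000768
mids [[ 0.44156564  0.02902455  0.009     ]
 [ 0.43452355 -0.08446884  0.009     ]]
org [0.44443078 0.06782352 0.        ]
lip [[0.0047, -0.0467], [0.0052, 0.0456]]
gb [[0.1564, -0.0439], [0.1569, 0.0419]]
gt [[0.1549, -0.0429], [0.1553, 0.0404]]
gL [[0.0387, -0.0467], [0.1524, -0.0478]]
gR [[0.0391, 0.0458], [0.1529, 0.0469]]
nb [[-0.2346, -0.0454], [-0.2467, 0.0385], [-0.1129, 0.0601], [-0.1011, -0.0245]]
```

Call:
arm_command(
  steps=[
    [[0.94, 0.125, 1, -0.104, -1], [0.94, 0.125, 1, -0.104, -1], [0.94, 0.125, 1, -0.104, -1], [0.94, 0.125, 1, -0.104, -1], [0.94, 0.125, 1, -0.104, -1], [0.94, 0.125, 1, -0.104, -1], [0.94, 0.125, 1, -0.104, -1]],
  ],
)

```text
t: 3.0
position: [0.4644, 0.239, 0.1852]
orientation: [[-0.092, 0.996, 0.004], [0.996, 0.092, 0.001], [0.001, 0.004, -1.0]]
contact_force: [-0.2, 0.2, 0.6]
opening: 0.996
```

Call:
arm_command(
  steps=[
    [[0, 0, 0.7, 0, -1], [0, 0, 0.7, 0, -1], [0, 0, 0.7, 0, -1], [0, 0, 0.7, 0, -1]],
  ],
)

```text
t: 3.4
position: [0.4643, 0.2388, 0.1003]
orientation: [[-0.091, 0.996, 0.002], [0.996, 0.091, 0.001], [0.001, 0.002, -1.0]]
contact_force: [0.1, -0.4, 0.1]
opening: 1.001
```

```bash
python3 - <<'E'
from h import *
c,s=snap("wrist","2"); print(s['position'],s['contact_force'],s['orientation'][:,0])
snap("side","2")
t=cv2.imread("pics/side2.png")[120:260,170:310]; cv2.imwrite("pics/s2.png",cv2.resize(t,None,fx=4.2,fy=4.2,interpolation=cv2.INTER_CUBIC))
E
```

```text
[0.4643343  0.23883863 0.10029528] [ 0.12971882 -0.35643965  0.12866719] [-9.13388752e-02  9.95819738e-01  5.09695293e-04]
```

View pics/wrist2.png

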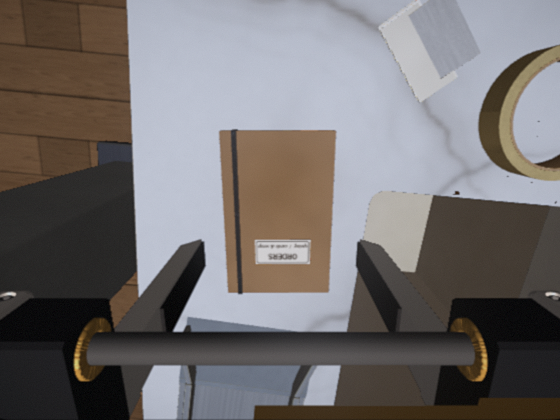

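View pics/s2.png

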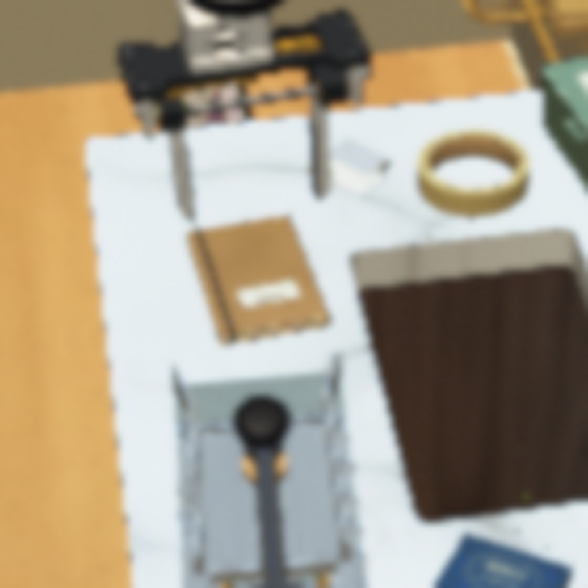

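```bash
python3 - <<'E'
from h import *
c=pickle.load(open("wrist2.pkl","rb"))
P=onz(c,[(220,130),(335.5,130),(329.5,293),(228.5,294)],.012)
q=(P-c['pos'])@np.array(c['ori']); print(P.round(4),q.round(4),q.mean(0))
# fingertips at z+25, y +-47: project
E
```

```text
[[0.4126 0.3056 0.012 ]
 [0.4988 0.3135 0.012 ]
 [0.5131 0.1759 0.012 ]
 [0.4253 0.167  0.012 ]] [[ 0.0712 -0.0456  0.0882]
 [ 0.0712  0.041   0.0884]
 [-0.0672  0.0426  0.0883]
 [-0.0681 -0.0456  0.0882]] [ 0.00176697 -0.00188508  0.08829263]
```

Call:
arm_command(
  steps=[
    [[0.01, -0.016, 0.2, 0, -1], [0.01, -0.016, 0.4, 0, -1], [0.01, -0.016, 0.48, 0, -1], [0.01, -0.016, 0.52, 0, -1], [0.01, -0.016, 0.55, 0, -1], [0.01, -0.016, 0.58, 0, -1], [0.01, -0.016, 0.58, 0, -1]],
  ],
)

```text
t: 4.2
position: [0.4618, 0.2405, 0.0294]
orientation: [[-0.093, 0.996, 0.001], [0.996, 0.093, 0.0], [0.0, 0.001, -1.0]]
contact_force: [-0.5, 0.7, -1.0]
opening: 1.001
```

Call:
arm_command(
  steps=[
    [[0, 0, 0, 0, 0.2], [0, 0, 0, 0, 0.2], [0, 0, 0, 0, 0.2], [0, 0, 0, 0, 0.2], [0, 0, 0, 0, 0.2]],
  ],
  grip_force=6,
)

```text
t: 4.7
position: [0.4619, 0.2405, 0.0295]
orientation: [[-0.093, 0.996, 0.001], [0.996, 0.093, 0.0], [0.0, 0.001, -1.0]]
contact_force: [0.3, 0.4, 1.4]
opening: 0.935
```

Call:
arm_command(
  steps=[
    [[-0.03, -0.01, 0, 0.01, 0.2], [-0.08, -0.03, 0, 0.03, 0.2], [-0.13, -0.05, 0, 0.05, 0.2], [-0.18, -0.07, 0, 0.07, 0.2], [-0.23, -0.085, 0, 0.09, 0.2], [-0.26, -0.095, 0, 0.099, 0.2], [-0.276, -0.1, 0, 0.099, 0.2], [-0.276, -0.1, 0, 0.099, 0.2], [-0.276, -0.1, 0, 0.099, 0.2]],
  ],
)

```text
t: 5.6
position: [0.4529, 0.2062, 0.0294]
orientation: [[0.063, 0.998, 0.001], [0.998, -0.063, 0.0], [0.0, 0.001, -1.0]]
contact_force: [0.1, 3.2, 6.0]
opening: 0.937
```

```bash
python3 - <<'E'
from h import *
c,s=snap("wrist","3"); print(s['position'],s['contact_force'],s['orientation'][:,0],s['opening'])
E
```

```text
[0.45289814 0.20615567 0.02941095] [0.11517217 3.18548876 6.03979374] [6.31138913e-02 9.98006314e-01 1.82602419e-04] 0.9366286024602298
```

View pics/wrist3.png

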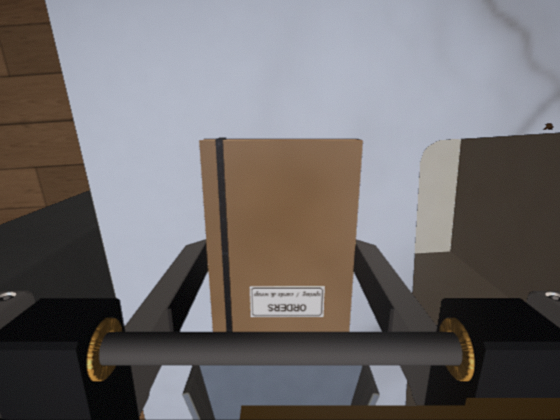

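Call:
arm_command(
  steps=[
    [[0, 0, 0, 0, -1], [0, 0, 0, 0, -1], [0, 0, 0, 0, -1], [0, 0, -0.2, 0, -1], [0, 0, -0.5, 0, -1], [0.4, 0, -0.5, 0, -1], [0.75, 0, -0.5, 0, -0.1], [0.75, 0, -0.5, 0, -0.1], [0.75, 0, -0.5, 0, -0.1], [0.75, 0, -0.5, 0, -0.1], [0.75, 0, -0.5, 0, -0.1]],
  ],
  grip_force=20,
)

```text
t: 6.75
position: [0.458, 0.2948, 0.0884]
orientation: [[0.064, 0.998, -0.001], [0.998, -0.064, -0.001], [-0.001, -0.001, -1.0]]
contact_force: [0.0, 0.1, 0.1]
opening: 0.614
```

```bash
python3 - <<'E'
from h import *
c,s=snap("wrist","4"); print(s['position'],s['contact_force'],s['orientation'][:,0],s['opening'])
E
```

```text
[0.45799033 0.29475385 0.08838396] [0.01790391 0.05979661 0.07629967] [ 0.0640985   0.99794306 -0.00101224] 0.614407410438409
```

View pics/wrist4.png

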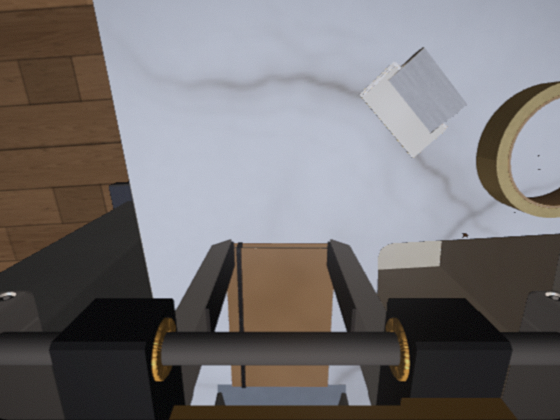

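```bash
python3 - <<'E'
from h import *
c=pickle.load(open("wrist4.pkl","rb"))
P=onz(c,[(230,243),(333,243)],.012)
print(P,(P-c['pos'])@np.array(c['ori']))
o=np.array([.4444,.0678,0]);d=np.array([-.0619,-.9981,0]);print((P-o)@d)
E
```

```text
[[0.41697128 0.28207439 0.012     ]
 [0.49821387 0.27688998 0.012     ]] [[-0.01520532 -0.0400528   0.07643568]
 [-0.01517154  0.04135501  0.07636196]]
[-0.21216943 -0.21202379]
```

Call:
arm_command(
  steps=[
    [[0, 0, 0.2, 0, -0.1], [0, 0, 0.4, 0, -0.1], [0, 0, 0.48, 0, -0.1], [0, 0, 0.485, 0, -0.1], [0, 0, 0.485, 0, -0.1]],
  ],
)

```text
t: 7.3
position: [0.4587, 0.2959, 0.0313]
orientation: [[0.063, 0.998, 0.001], [0.998, -0.063, 0.0], [0.0, 0.001, -1.0]]
contact_force: [-0.5, -0.4, 0.2]
opening: 0.551
```

Call:
arm_command(
  steps=[
    [[-0.03, 0, 0, 0, -0.1], [-0.06, 0, 0, 0, -0.1], [-0.1, 0, 0, 0, -0.1], [-0.15, 0, 0, 0, -0.1], [-0.2, 0, 0, 0, -0.1], [-0.25, 0, 0, 0, -0.1], [-0.3, 0, 0, 0, -0.1], [-0.35, 0, 0, 0, -0.1], [-0.4, 0, 0, 0, -0.1], [-0.45, 0, 0, 0, -0.1], [-0.5, 0, 0, 0, -0.1], [-0.5, 0, 0, 0, -0.1]],
  ],
)

```text
t: 8.5
position: [0.4542, 0.2348, 0.0304]
orientation: [[0.063, 0.998, -0.001], [0.998, -0.063, -0.002], [-0.002, -0.001, -1.0]]
contact_force: [0.5, 0.5, 0.8]
opening: 0.55
```

```bash
python3 - <<'E'
from h import *
c,s=snap("wrist","5"); print(s['position'],s['contact_force'],s['orientation'][:,0],s['opening'])
snap("side","5"); snap("top","5")
t=cv2.imread("pics/side5.png")[150:290,170:310]; u=cv2.imread("pics/top5.png")[200:295,165:355]
cv2.imwrite("pics/s5.png",cv2.resize(t,None,fx=4.2,fy=4.2,interpolation=cv2.INTER_CUBIC))
cv2.imwrite("pics/t5.png",cv2.resize(u,None,fx=4.2,fy=4.2,interpolation=cv2.INTER_CUBIC))
E
```

```text
[0.45421388 0.23484707 0.03035964] [0.50442079 0.45870967 0.8140252 ] [ 0.06336575  0.99798892 -0.00170291] 0.550401446866875
```

View pics/s5.png

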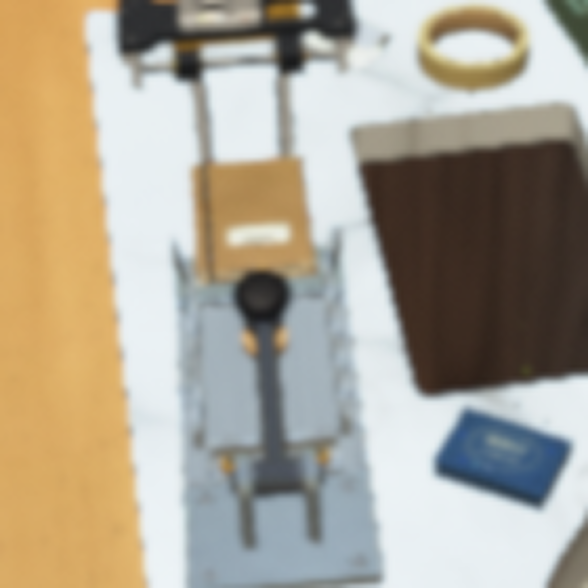

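View pics/wrist5.png

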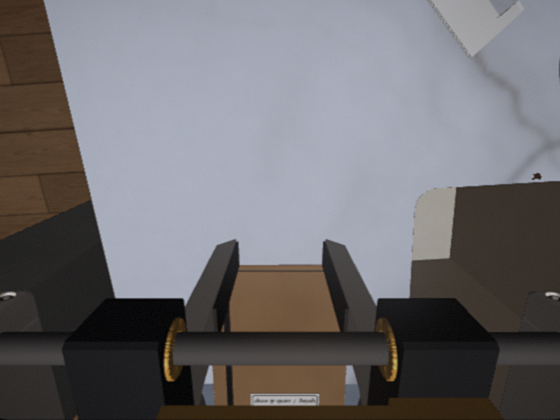

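Call:
arm_command(
  steps=[
    [[-0.06, 0, 0, 0, -0.1], [-0.12, 0, 0, 0, -0.1], [-0.18, 0, 0, 0, -0.1], [-0.24, 0, 0, 0, -0.1], [-0.3, 0, 0, 0, -0.1], [-0.36, 0, 0, 0, -0.1]],
  ],
)

```text
t: 9.25
position: [0.4517, 0.1923, 0.0307]
orientation: [[0.063, 0.998, 0.0], [0.998, -0.063, -0.0], [-0.0, 0.0, -1.0]]
contact_force: [-0.2, 1.2, -0.9]
opening: 0.548
```

Call:
arm_command(
  steps=[
    [[-0.06, 0, 0, 0, -0.1], [-0.12, 0, 0, 0, -0.1], [-0.18, 0, 0, 0, -0.1], [-0.24, 0, 0, 0, -0.1], [-0.3, 0, 0, 0, -0.1], [-0.36, 0, 0, 0, -0.1]],
  ],
)

```text
t: 9.85
position: [0.4491, 0.1495, 0.0308]
orientation: [[0.063, 0.998, 0.0], [0.998, -0.063, 0.0], [0.0, 0.0, -1.0]]
contact_force: [-1.0, 2.4, -0.9]
opening: 0.547
```

```bash
cat > look.py <<'E'
from h import *
import sys
n=sys.argv[1]
c,s=snap("wrist",n); print(s['position'],s['contact_force'],s['orientation'][:,0],s['opening'])
o=np.array([.4444,.0678,0]);d=np.array([-.0619,-.9981,0]);y=np.array([.9981,-.0619,0]);r=s['position']-o
print("tcp press x,y",r@d,r@y)
snap("side",n); snap("top",n)
t=cv2.imread(f"pics/side{n}.png")[170:290,200:270]; u=cv2.imread(f"pics/top{n}.png")[210:295,225:355]
cv2.imwrite(f"pics/c{n}.png",np.hstack([cv2.resize(t,(350,600),interpolation=cv2.INTER_CUBIC),cv2.copyMakeBorder(cv2.resize(u,(450,294),interpolation=cv2.INTER_CUBIC),0,306,0,0,cv2.BORDER_CONSTANT)]))
E
python3 look.py 6
```

```text
[0.44909929 0.14953472 0.03081279] [-0.97246366  2.35287969 -0.86339751] [6.27814261e-02 9.98027188e-01 4.74864553e-04] 0.5471143865142747
tcp press x,y -0.0818703061987062 -0.0003690196739457828
```

View pics/c6.png

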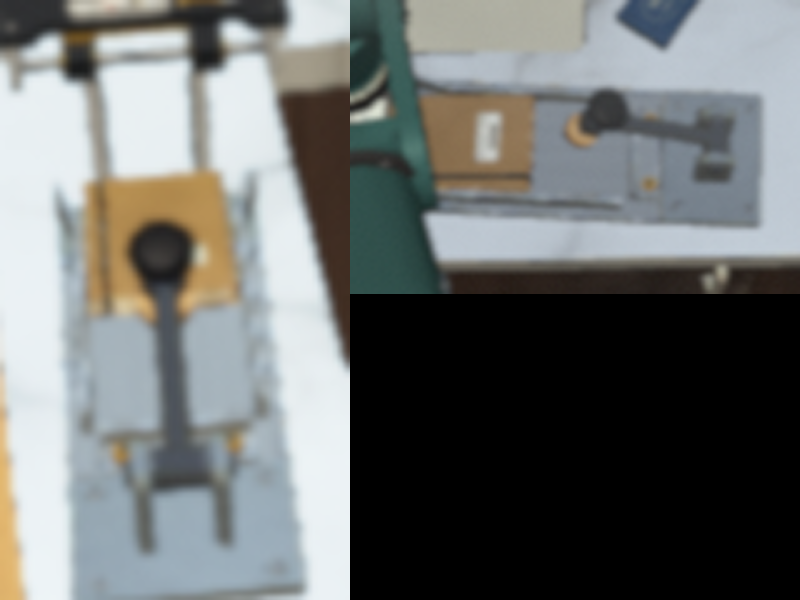

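View pics/wrist6.png

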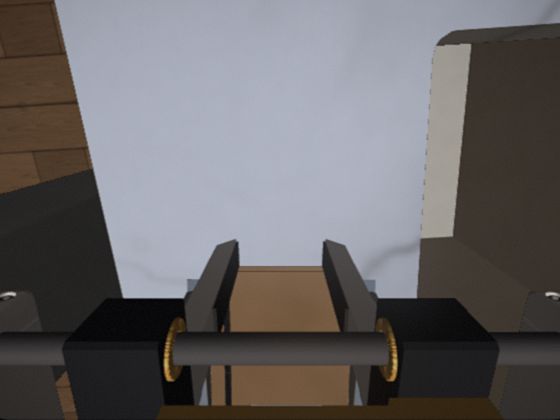

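Call:
arm_command(
  steps=[
    [[-0.06, 0, 0, 0, -0.1], [-0.12, 0, -0.01, 0, -0.1], [-0.18, 0, -0.02, 0, -0.1], [-0.24, 0, -0.03, 0, -0.1], [-0.3, 0, -0.04, 0, -0.1], [-0.36, 0, -0.05, 0, -0.1]],
  ],
)

```text
t: 10.6
position: [0.4469, 0.107, 0.0375]
orientation: [[0.063, 0.998, 0.002], [0.998, -0.063, 0.002], [0.002, 0.001, -1.0]]
contact_force: [0.1, 6.5, 4.7]
opening: 0.55
```

Call:
arm_command(
  steps=[
    [[-0.05, 0, -0.01, 0, -0.1], [-0.1, 0, -0.02, 0, -0.1], [-0.15, 0, -0.03, 0, -0.1], [-0.2, 0, -0.035, 0, -0.1], [-0.2, 0, -0.035, 0, -0.1]],
  ],
)

```text
t: 11.1
position: [0.4443, 0.0815, 0.0404]
orientation: [[0.064, 0.998, -0.001], [0.998, -0.064, -0.002], [-0.002, -0.001, -1.0]]
contact_force: [0.1, -0.7, 0.6]
opening: 0.55
```

```bash
python3 look.py 7
```

```text
[0.44426416 0.08147102 0.04037449] [ 0.05859357 -0.66801361  0.5571433 ] [ 0.06380827  0.99796076 -0.00168215] 0.5497911743739531
tcp press x,y -0.0136366385463296 -0.0009818172890714415
```

View pics/c7.png

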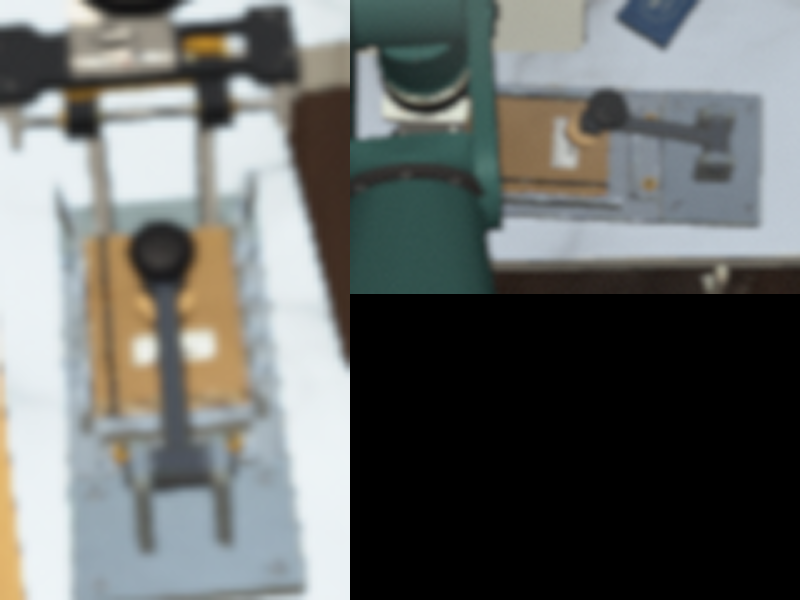

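View pics/wrist7.png

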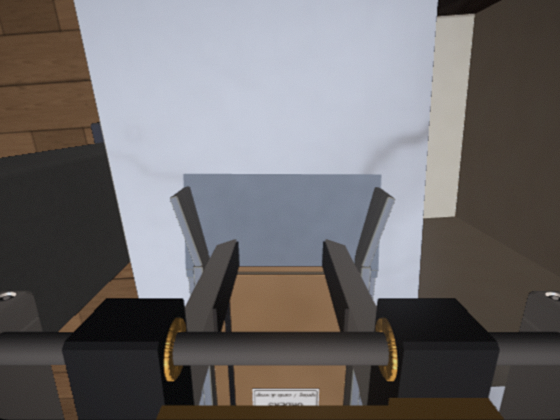

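Call:
arm_command(
  steps=[
    [[-0.025, 0, 0, 0, -0.1], [-0.05, 0, 0, 0, -0.1], [-0.075, 0, 0, 0, -0.1], [-0.1, 0, 0, 0, -0.1], [-0.12, 0, 0, 0, -0.1], [-0.14, 0, 0, 0, -0.1], [-0.14, 0, 0, 0, -0.1]],
  ],
)

```text
t: 11.95
position: [0.4438, 0.0657, 0.0409]
orientation: [[0.063, 0.998, 0.0], [0.998, -0.063, -0.0], [-0.0, 0.0, -1.0]]
contact_force: [-0.3, -0.3, 0.1]
opening: 0.553
```

```bash
python3 look.py 8; python3 - <<'E'
import cv2
u=cv2.imread("pics/top8.png")[225:285,285:335]; t=cv2.imread("pics/side8.png")[225:275,215:260]
cv2.imwrite("pics/d8.png",cv2.resize(u,None,fx=9,fy=9,interpolation=cv2.INTER_CUBIC));cv2.imwrite("pics/e8.png",cv2.resize(t,None,fx=11,fy=11,interpolation=cv2.INTER_CUBIC))
E
```

```text
[0.44379506 0.06565802 0.04092964] [-0.27032848 -0.31941423  0.12941205] [ 6.30900851e-02  9.98007728e-01 -4.65351859e-04] 0.5527471749479449
tcp press x,y 0.002175355915145016 -0.00047120102291898835
```

View pics/d8.png

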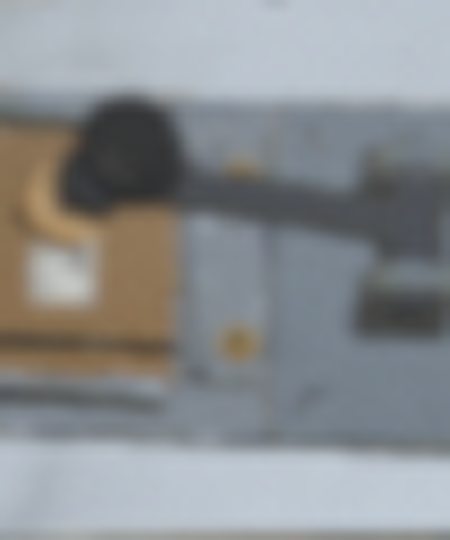

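View pics/e8.png

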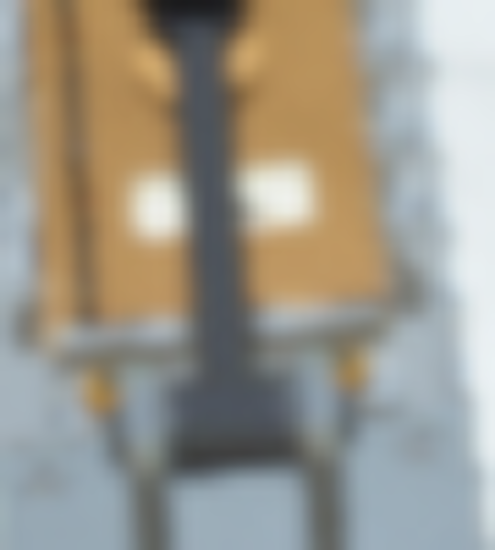

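View pics/wrist8.png

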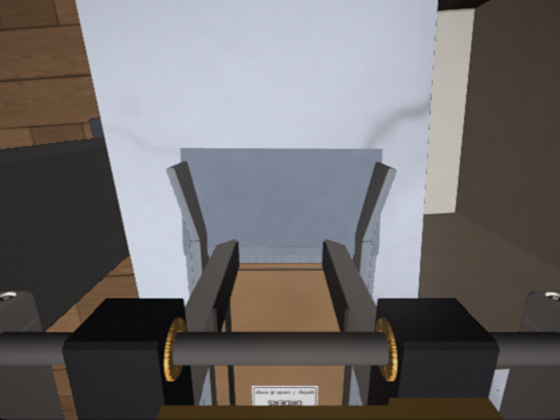

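Call:
arm_command(
  steps=[
    [[-0.01, 0, 0, 0, -0.1], [-0.02, 0, 0, 0, -0.1], [-0.03, 0, 0, 0, -0.1], [-0.035, 0, 0, 0, -0.1]],
  ],
)

```text
t: 12.5
position: [0.4436, 0.0621, 0.041]
orientation: [[0.063, 0.998, 0.0], [0.998, -0.063, 0.001], [0.001, 0.0, -1.0]]
contact_force: [-0.3, 1.7, 1.6]
opening: 0.548
```

Call:
arm_command(
  steps=[
    [[-0.004, 0, 0, 0, -0.1], [-0.008, 0, 0, 0, -0.1]],
  ],
)

```text
t: 12.7
position: [0.4436, 0.0611, 0.041]
orientation: [[0.063, 0.998, 0.0], [0.998, -0.063, 0.0], [0.0, 0.0, -1.0]]
contact_force: [0.1, 1.3, 1.5]
opening: 0.551
```

Call:
arm_command(
  steps=[
    [[-0.004, 0, 0, 0, -0.1], [-0.008, 0, 0, 0, -0.1]],
  ],
)

```text
t: 12.9
position: [0.4435, 0.0607, 0.041]
orientation: [[0.063, 0.998, 0.0], [0.998, -0.063, 0.002], [0.002, 0.0, -1.0]]
contact_force: [0.2, 4.6, 0.7]
opening: 0.55
```

```bash
python3 look.py 9; python3 - <<'E'
import cv2
u=cv2.imread("pics/top9.png")[225:285,285:335]; t=cv2.imread("pics/side9.png")[225:275,215:260]
cv2.imwrite("pics/d9.png",cv2.hconcat([cv2.resize(u,(400,480),interpolation=cv2.INTER_CUBIC),cv2.resize(t,(400,480),interpolation=cv2.INTER_CUBIC)]))
E
```

```text
[0.44354003 0.06068716 0.04097901] [0.18024116 4.61490601 0.67814119] [0.0628808  0.99801947 0.00177358] 0.5501113381101187
tcp press x,y 0.007152554258216662 -0.00041805417342566153
```

View pics/d9.png

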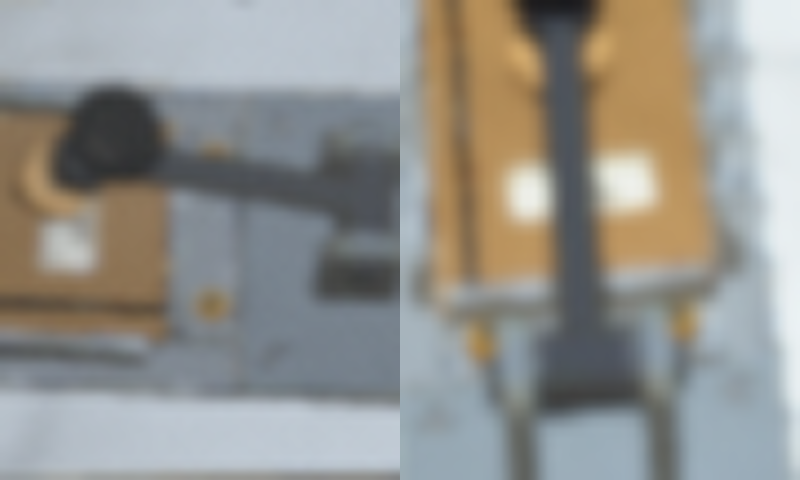

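View pics/wrist9.png

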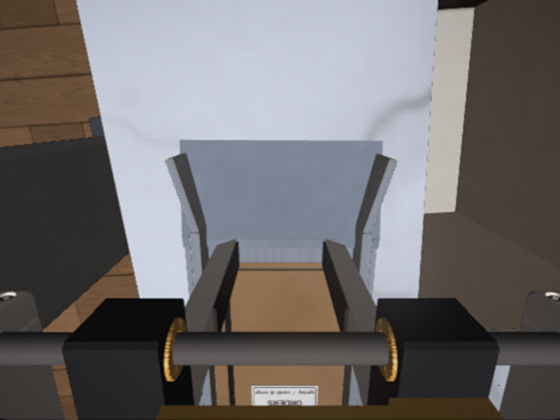

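Call:
arm_command(
  steps=[
    [[0, 0, 0, 0, -0.1], [0, 0, 0, 0, -0.1]],
  ],
)

```text
t: 13.25
position: [0.4436, 0.0607, 0.041]
orientation: [[0.063, 0.998, 0.001], [0.998, -0.063, 0.001], [0.001, 0.001, -1.0]]
contact_force: [0.9, 5.7, 1.0]
opening: 0.55
```

```bash
python3 - <<'E'
from h import *
o=np.array([.4444,.0678,0]);d=np.array([-.0619,-.9981,0])
for n in "89":
    c=pickle.load(open(f"top{n}.pkl","rb"));f=c['frame'].astype(int)
    for r in (256,262):
        row=f[r-1:r+2].mean(0); print(n,r,(row[:,0]-row[:,2])[296:316].round().astype(int).tolist(), row.sum(1)[296:316].astype(int).tolist())
    print("px 304..308", [(round(float(((onz(c,[(u,256)],.021)-o)@d)[0]),4)) for u in (303,304,305,306,307,308)])
E
```

```text
8 256 [44, 55, 56, 56, 55, 56, 55, 48, 26, 1, -13, -17, -17, -17, -18, -18, -18, -18, -16, -16] [375, 346, 344, 346, 344, 345, 345, 347, 355, 360, 389, 420, 427, 424, 421, 421, 424, 416, 394, 382]
8 262 [42, 43, 44, 45, 46, 46, 45, 33, 10, -6, -11, -12, -5, 13, 32, 40, 36, 18, -2, -15] [295, 296, 290, 284, 283, 290, 292, 308, 335, 355, 371, 389, 396, 392, 360, 345, 368, 385, 371, 363]
px 304..308 [0.1459, 0.149, 0.1521, 0.1552, 0.1583, 0.1614]
9 256 [15, 33, 51, 56, 55, 55, 55, 55, 53, 35, 4, -13, -16, -17, -17, -17, -18, -18, -15, -16] [486, 409, 358, 345, 345, 347, 345, 343, 340, 347, 385, 419, 426, 421, 420, 422, 423, 416, 393, 382]
9 262 [42, 43, 45, 46, 47, 46, 47, 46, 42, 24, 1, -10, -5, 13, 32, 40, 36, 17, -3, -14] [293, 293, 289, 285, 284, 290, 292, 289, 287, 302, 346, 383, 397, 392, 360, 344, 368, 386, 371, 363]
px 304..308 [0.1459, 0.149, 0.1521, 0.1552, 0.1583, 0.1614]
```

Call:
arm_command(
  steps=[
    [[0.03, 0, 0, 0, -0.1], [0.08, 0, 0, 0, -0.1], [0.2, 0, 0, 0, -0.1], [0.2, 0, -0.1, 0, -0.1], [0.2, 0, -0.5, 0, -0.1], [0.2, 0, -0.9, 0, 0.5], [0.2, 0, -1, 0, 1], [0.2, 0, -1, 0, 1], [0.2, 0, -1, 0, 1]],
  ],
)

```text
t: 14.15
position: [0.4442, 0.0836, 0.1599]
orientation: [[0.063, 0.998, -0.002], [0.998, -0.063, -0.001], [-0.001, -0.002, -1.0]]
contact_force: [-0.4, -1.1, -0.4]
opening: 0.246
```

Call:
arm_command(
  steps=[
    [[0, 0, -0.5, 0, 1], [0, 0, -1, 0, 1], [0, 0, -1, 0, 1], [0, 0, -1, 0, 1], [0, 0, -1, 0, 1]],
  ],
)

```text
t: 14.65
position: [0.4441, 0.0838, 0.2781]
orientation: [[0.063, 0.998, -0.005], [0.998, -0.063, -0.0], [-0.001, -0.005, -1.0]]
contact_force: [-0.4, 0.3, -1.5]
opening: 0.006
```

```bash
python3 look.py 10
```

```text
[0.44414192 0.08375352 0.27806623] [-0.3649644   0.25662874 -1.4675771 ] [ 6.28811779e-02  9.98020738e-01 -7.50334719e-04] 0.005745620261906721
tcp press x,y -0.01590723562974958 -0.001245116632515241
```

View pics/wrist10.png

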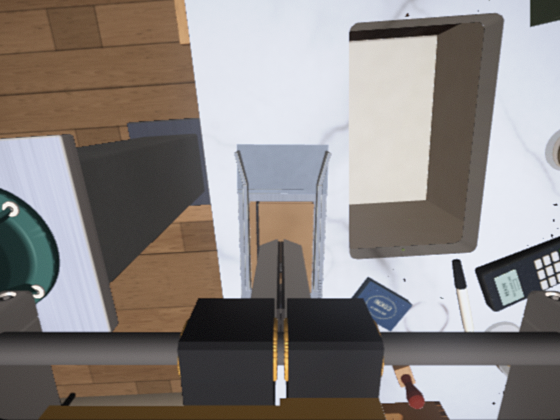

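View pics/c10.png

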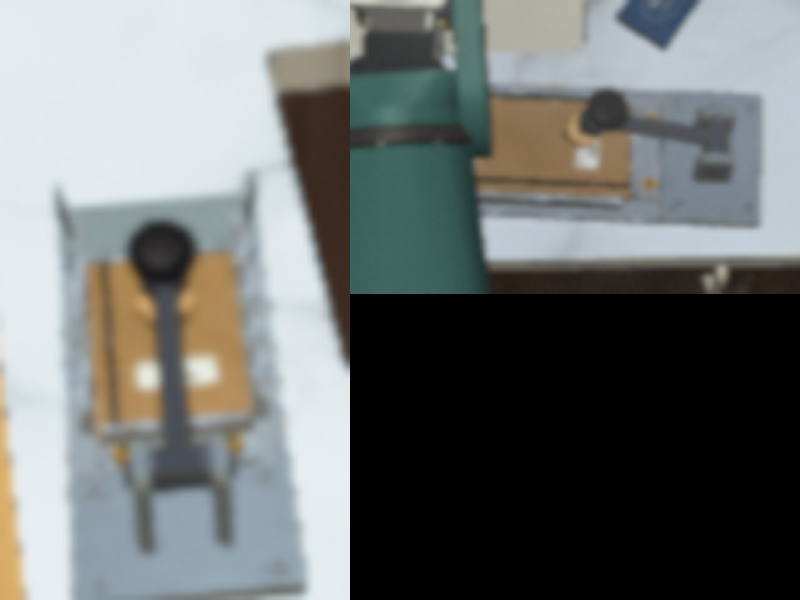

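Call:
arm_command(
  steps=[
    [[0.38, 0, -0.2, 0, -1], [0.38, 0, -0.2, 0, -1], [0.38, 0, -0.2, 0, -1], [0.38, 0, -0.2, 0, -1], [0.38, 0, -0.2, 0, -1], [0.38, 0, -0.2, 0, -1]],
  ],
)

```text
t: 15.4
position: [0.4476, 0.1287, 0.3042]
orientation: [[0.064, 0.998, -0.001], [0.998, -0.064, -0.0], [-0.0, -0.001, -1.0]]
contact_force: [-0.2, 0.3, -0.5]
opening: 0.48
```

```bash
python3 look.py 11; python3 - <<'E'
import cv2
f=cv2.imread("pics/wrist11.png");cv2.imwrite("pics/w11b.png",cv2.resize(f[170:340,225:355],None,fx=4.5,fy=4.5,interpolation=cv2.INTER_CUBIC)[165:])
E
```

```text
[0.44755596 0.12874814 0.304203  ] [-0.228721    0.29287844 -0.50450304] [ 6.39451131e-02  9.97953358e-01 -3.43932084e-04] 0.48008189441203103
tcp press x,y -0.06102769378501 -0.0006227229426241567
```

View pics/w11b.png

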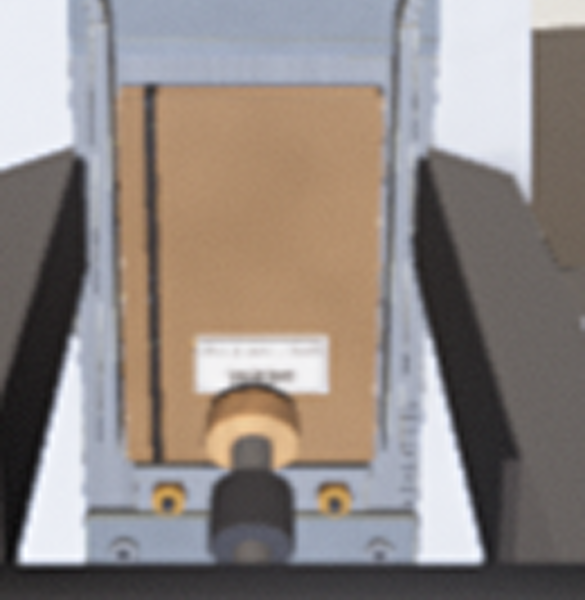

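```bash
python3 - <<'E'
from h import *
o=np.array([.4444,.0678,0]);d=np.array([-.0619,-.9981,0]);y=np.array([.9981,-.0619,0])
c=pickle.load(open("wrist11.pkl","rb"));g=c['frame'].sum(2).astype(int)
for u in (262,265,298,302): print(u,g[303:316,u].tolist())
B=lambda L:(np.array(L,float)+.5)/4.5-.5+[225,170]+[0,165/4.5]
for n,p,z in [("lead",[(127,462),(374,462)],.021),("tail",[(117,86),(383,86)],.021),("gaugetop",[(130,467),(370,467)],.024),("screws",[(168,500),(333,500)],.024)]:
  P=onz(c,B(p),z)-o; print(n,(P@np.c_[d,y]).round(4).tolist())
c1=pickle.load(open("wrist1.pkl","rb"))
P=onz(c1,(np.array([(256,472),(480,472)])+.5)/6-.5+[225,240],.024)-o; print("screws0",(P@np.c_[d,y]).round(4).tolist())
E
```

```text
262 [429, 419, 425, 418, 416, 380, 312, 378, 528, 533, 428, 315, 416]
265 [437, 425, 432, 427, 424, 398, 310, 380, 528, 536, 470, 365, 321]
298 [441, 444, 446, 447, 455, 420, 305, 330, 517, 535, 434, 299, 374]
302 [450, 442, 436, 447, 448, 415, 303, 331, 512, 547, 513, 433, 385]
lead [[0.1547, -0.0454], [0.1548, 0.0425]]
tail [[0.0129, -0.045], [0.013, 0.0422]]
gaugetop [[0.1547, -0.0441], [0.1548, 0.0408]]
screws [[0.1682, -0.0309], [0.1683, 0.0279]]
screws0 [[0.1675, -0.0309], [0.1678, 0.0287]]
```

Call:
arm_command(
  steps=[
    [[-0.4, 0, 0, 0, 1], [-0.8, 0, 0, 0, 1], [-1, 0, 0, 0, 1], [-1, 0, 0, 0, 1], [-1, 0, 0, 0, 1]],
  ],
)

```text
t: 16.05
position: [0.4402, 0.0097, 0.3049]
orientation: [[0.064, 0.998, 0.0], [0.998, -0.064, 0.001], [0.001, 0.0, -1.0]]
contact_force: [1.0, -0.6, 1.2]
opening: 0.25
```

Call:
arm_command(
  steps=[
    [[-0.4, 0, 0, 0, 1], [-0.62, 0, 0, 0, 1], [-0.62, 0, 0.4, 0, 1], [-0.62, 0, 0.8, 0, 1], [-0.62, 0, 0.95, 0, 1], [-0.62, 0, 0.95, 0, 1], [-0.62, 0, 0.95, 0, 1]],
  ],
)

```text
t: 16.75
position: [0.4361, -0.0636, 0.1916]
orientation: [[0.061, 0.998, 0.001], [0.998, -0.061, 0.0], [0.0, 0.001, -1.0]]
contact_force: [0.0, -0.3, 1.0]
opening: 0.004
```

```bash
python3 look.py 12
```

```text
[ 0.4361187  -0.06363008  0.1916237 ] [ 0.03591091 -0.26212229  0.99445083] [6.10262391e-02 9.98136122e-01 2.82159584e-04] 0.0042239866842971666
tcp press x,y 0.1316929714489984 -0.00013004632993623283
```

View pics/c12.png

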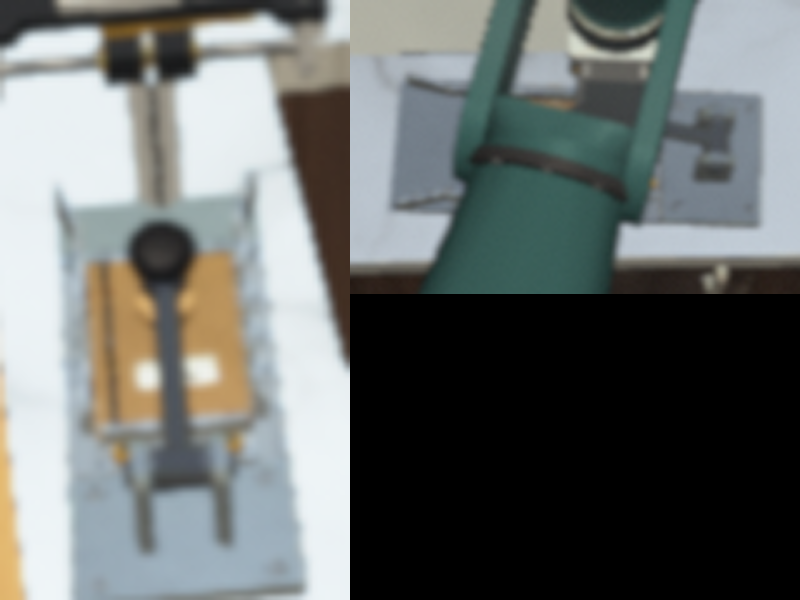

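View pics/wrist12.png

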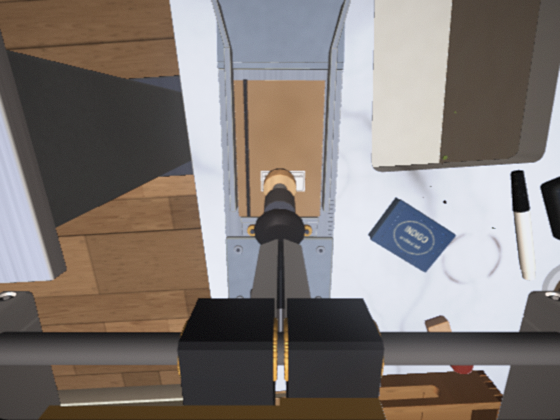

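Call:
arm_command(
  steps=[
    [[0, 0, 0.12, 0, 1], [0, 0, 0.21, 0, 1], [0, 0, 0.25, 0, 1], [0.02, 0, 0.29, 0, 1], [0.047, 0, 0.33, 0, 1], [0.047, 0, 0.33, 0, 1]],
  ],
)

```text
t: 17.5
position: [0.4356, -0.0585, 0.1508]
orientation: [[0.062, 0.998, -0.001], [0.998, -0.062, 0.0], [0.0, -0.001, -1.0]]
contact_force: [-2.2, 1.1, 4.5]
opening: 0.003
```

Call:
arm_command(
  steps=[
    [[0.022, 0, 0.037, 0, 1], [0.044, 0, 0.075, 0, 1], [0.063, 0, 0.112, 0, 1], [0.082, 0, 0.15, 0, 1], [0.082, 0, 0.15, 0, 1]],
  ],
)

```text
t: 18.0
position: [0.4366, -0.0493, 0.1326]
orientation: [[0.063, 0.998, 0.0], [0.998, -0.063, -0.001], [-0.001, 0.0, -1.0]]
contact_force: [-1.4, -2.6, 3.2]
opening: 0.003
```

Call:
arm_command(
  steps=[
    [[0.007, 0, 0.017, 0, 1], [0.014, 0, 0.034, 0, 1], [0.02, 0, 0.05, 0, 1], [0.02, 0, 0.05, 0, 1]],
  ],
)

```text
t: 18.4
position: [0.4369, -0.0468, 0.1272]
orientation: [[0.063, 0.998, 0.001], [0.998, -0.063, -0.0], [-0.0, 0.001, -1.0]]
contact_force: [0.1, -2.4, 3.8]
opening: 0.006
```

Call:
arm_command(
  steps=[
    [[0.003, 0, 0.008, 0, 1], [0.006, 0, 0.016, 0, 1], [0.006, 0, 0.016, 0, 1]],
  ],
)

```text
t: 18.7
position: [0.437, -0.046, 0.1254]
orientation: [[0.063, 0.998, 0.001], [0.998, -0.063, -0.0], [-0.0, 0.001, -1.0]]
contact_force: [0.1, -2.9, 2.5]
opening: 0.005
```

Call:
arm_command(
  steps=[
    [[0.002, 0, 0.006, 0, 1], [0.003, 0, 0.01, 0, 1], [0.003, 0, 0.01, 0, 1]],
  ],
)

```text
t: 19.0
position: [0.437, -0.0456, 0.1242]
orientation: [[0.063, 0.998, 0.001], [0.998, -0.063, 0.0], [0.0, 0.001, -1.0]]
contact_force: [0.2, -2.0, 2.8]
opening: 0.007
```

Call:
arm_command(
  steps=[
    [[0, 0, 0.005, 0, 1], [0, 0, 0.008, 0, 1], [0, 0, 0.008, 0, 1]],
  ],
)

```text
t: 19.3
position: [0.437, -0.0455, 0.1237]
orientation: [[0.063, 0.998, 0.001], [0.998, -0.063, 0.0], [0.0, 0.001, -1.0]]
contact_force: [0.2, -3.0, 5.0]
opening: 0.001
```

Call:
arm_command(
  steps=[
    [[0, 0, 0.005, 0, 1], [0, 0, 0.005, 0, 1]],
  ],
)

```text
t: 19.5
position: [0.437, -0.0455, 0.1236]
orientation: [[0.063, 0.998, 0.001], [0.998, -0.063, 0.0], [0.0, 0.001, -1.0]]
contact_force: [-2.2, -2.1, 8.1]
opening: 0.002
```

Call:
arm_command(
  steps=[
    [[0, 0, 0.005, 0, 1], [0, 0, 0.005, 0, 1]],
  ],
)

```text
t: 19.7
position: [0.437, -0.0455, 0.1236]
orientation: [[0.063, 0.998, 0.001], [0.998, -0.063, 0.0], [0.0, 0.001, -1.0]]
contact_force: [-2.0, -2.4, 10.5]
opening: 0.005
```

Call:
arm_command(
  steps=[
    [[0, 0, 0.005, 0, 1], [0, 0, 0.005, 0, 1]],
  ],
)

```text
t: 19.9
position: [0.4371, -0.0455, 0.1235]
orientation: [[0.063, 0.998, 0.001], [0.998, -0.063, 0.0], [0.0, 0.001, -1.0]]
contact_force: [-2.9, 0.2, 12.8]
opening: 0.006
```

Call:
arm_command(
  steps=[
    [[0, 0, 0.004, 0, 1], [0, 0, 0.004, 0, 1], [0, 0, 0.004, 0, 1]],
  ],
)

```text
t: 20.2
position: [0.4371, -0.0455, 0.1235]
orientation: [[0.063, 0.998, 0.002], [0.998, -0.063, -0.0], [0.0, 0.002, -1.0]]
contact_force: [-5.1, -1.3, 13.7]
opening: 0.003
```

Call:
arm_command(
  steps=[
    [[0, 0, 0.003, 0, 1], [0, 0, 0.003, 0, 1], [0, 0, 0.003, 0, 1], [0, 0, 0.003, 0, 1], [0, 0, 0.003, 0, 1]],
  ],
)

```text
t: 20.7
position: [0.4371, -0.0455, 0.1235]
orientation: [[0.063, 0.998, 0.002], [0.998, -0.063, -0.0], [0.0, 0.002, -1.0]]
contact_force: [-5.2, -2.3, 16.2]
opening: 0.004
```

Call:
arm_command(
  steps=[
    [[0, 0, -0.02, 0, 1], [-0.008, 0, -0.04, 0, 1], [-0.03, 0, -0.08, 0, 1], [-0.05, 0, -0.12, 0, 1], [-0.075, 0, -0.16, 0, 1], [-0.1, 0, -0.21, 0, 1], [-0.13, 0, -0.26, 0, 1], [-0.155, 0, -0.31, 0, 1], [-0.155, 0, -0.36, 0, 1], [-0.155, 0, -0.5, 0, 1], [-0.155, 0, -0.9, 0, 1], [-0.155, 0, -0.9, 0, 1]],
  ],
)

```text
t: 21.9
position: [0.4375, -0.0653, 0.2338]
orientation: [[0.063, 0.998, 0.008], [0.998, -0.063, -0.003], [-0.003, 0.008, -1.0]]
contact_force: [0.1, 0.1, 0.7]
opening: 0.002
```

Call:
arm_command(
  steps=[
    [[0.3, 0, -0.5, 0, 1], [0.8, 0, -0.7, 0, 1], [1, 0, -0.7, 0, 1], [1, 0, -0.7, 0, 1], [1, 0, -0.7, 0, 1]],
  ],
)

```text
t: 22.4
position: [0.4428, 0.0561, 0.3117]
orientation: [[0.06, 0.998, -0.002], [0.998, -0.06, -0.001], [-0.001, -0.001, -1.0]]
contact_force: [0.1, -0.1, -0.2]
opening: 0.009
```

Call:
arm_command(
  steps=[
    [[0.4, 0, 0, 0, -1], [0.62, 0, 0, 0, -1], [0.62, 0, 0, 0, -1], [0.62, 0, 0, 0, -1], [0.62, 0, 0, 0, -1], [0.62, 0, 0, 0, -1]],
  ],
)

```text
t: 23.0
position: [0.4478, 0.1284, 0.3123]
orientation: [[0.065, 0.998, -0.0], [0.998, -0.065, -0.001], [-0.001, -0.0, -1.0]]
contact_force: [0.4, -0.7, -0.1]
opening: 0.479
```

```bash
python3 look.py 13; python3 - <<'E'
import cv2
f=cv2.imread("pics/wrist13.png");cv2.imwrite("pics/w13b.png",cv2.resize(f[170:340,225:355],None,fx=4.5,fy=4.5,interpolation=cv2.INTER_CUBIC)[165:])
E
```

```text
[0.44779765 0.12836507 0.31226467] [ 0.35701535 -0.67827116 -0.14181451] [ 6.51156497e-02  9.97877555e-01 -5.80696599e-04] 0.4793146214168109
tcp press x,y -0.06066030679108723 -0.0003577851457786125
```

View pics/w13b.png

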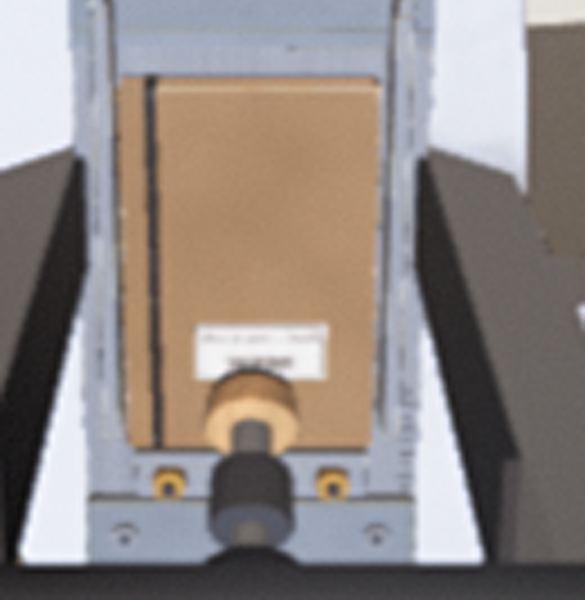

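View pics/c13.png

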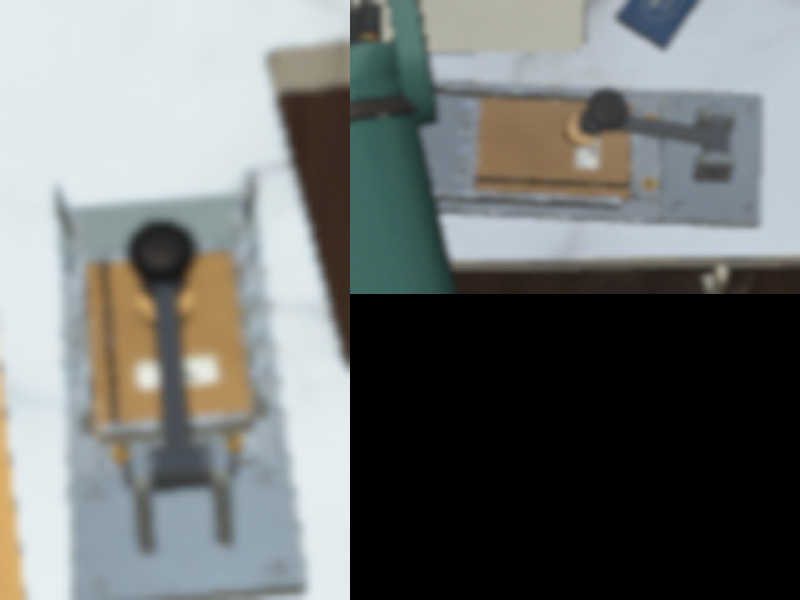

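```bash
python3 - <<'E'
from bench import job
print(job.close_job())
E
```

```text
the job is handed in; nothing more can be done
None
```

The notebook is stamped and left at the back gauge, and I handed the job in at about 23 s. No verdict came back, so the results below are my own measurements.

- **Feeding:** I gripped the notebook lightly on the counter, turned it square to the press and centred it. I then released it and pushed its trailing face with two fingertips up the ramp and over the lip. It met the gauge at about 5 to 6 N, and I backed off.
- **Gauge check before stamping:** the wrist picture put the leading edge and the gauge face at the same press x, 154.7 mm, so no gap showed. The notebook was square and about 1.5 mm off centre. The screws behind the gauge measured 0.5 to 0.7 mm further back than at the start. That is inside the camera's 2 mm error and under the 1.5 mm limit, so I cannot rule out a small shift.
- **Stamping:** I pressed the knob along its arc. The push reached about 16 N at the knob, which is roughly 11 N on the cover once the return spring is taken off. I held at least 13 N for about 0.8 s and let the arm back up under control.
- **Last pictures:** the arm is back up, and the notebook looks unmoved, flat and at the gauge. I judged this by eye and did not measure the knob's return. The robot is clear, and nothing else appeared moved in the views I took.

No check failed. The force on the cover is worked out from the wrist reading, which is noisy by about 1 N.

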